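# Press the ratchet wrench home in the shifted liner of the scanner's tool case

## Task

Put the ratchet wrench away in the scanner's tool case: lay it in the recess of its own shape, the right way round, and press it down past the spring clips until both its head and its handle end are fully home on the recess floor. The liner may have slipped lengthwise in the tray, so feel for the recess. Leave the white reference tile, the lens and the power brick where they are.

Things in the scene. Friction and masses are not known exactly. Their poses are not given: they have to be found in the camera images.
- wrench: Steel ratchet wrench, 168 long, all of it 22 thick with flat top and underside, 0.25 to 0.5 kg, flat on the desk at any yaw. Origin: middle of its underside; z up, x along it to the round head. Shank: straight bar 22 wide (y), the place to grasp; it balances about 10 on the head side of the origin.
- head_top (a point): point on the wrench's top face at the centre of its round head, a disc 44 in diameter (wrench x +62, z +22).
- tail_top (a point): point on the wrench's top face at the centre of its handle end, a black block 34 long and 30 wide (wrench x -67, z +22).
- case: Open black tray, fixed to the desk, 268 long (x) by 138 wide (y), rim 33 above the desk. Origin: centre of its underside, on the desk; z up. In it lies a dark liner, 236 by 124, flat top 29 above the desk, with one cutout of the wrench's outline lying along the tray's x, round head to +x, centred across (y = 0). A screwdriver lying flush on the -y side is part of the liner.
- mid (a point): centre of the tray at the height of the liner's top (29 above the desk); axes as the tray's. The liner is jammed, immovable, up to 9 off centre along x either way: the middle of the recess lies at y = 0 and x from -9 to +9 from here. This shift is not reported; see it or feel for it.
- floor_mid (a point): point on the recess floor (9 above the desk, 20 below the liner's top) under the tray's centre. The recess is sharp-edged, without finger notches; play is 2 at each side and each end of head and handle end, 3 at each side of the shank. Home, the wrench's top is 31 above the desk, 2 above the liner.
- clip_mid (a point): point on the tray's centre line at the clips' height, 15 above the desk. Sprung steel leaves slope into the recess from both sides at head and handle end. A wrench lowered in stops on them 5 to 15 short of home; pressing on the head and on the handle end in turn, about 6 to 20 N each, sends it to the floor, where the clips hold it.
- ref_tile: white reference tile in a black frame, 60 x 150 x 12, flat on the desk; a bystander. Origin: centre of underside.
- lens: black lens standing on end, 60 in diameter, 58 high; a bystander. Origin: centre of underside.
- psu: black power brick, 60 x 110 x 34, on the desk; a bystander. Origin: centre of underside.

How it is judged:
At the end, for the whole second after the job is handed in: The wrench lies at rest in its recess, its top at head and at handle end at most 2.5 mm above the home height (31 mm above the desk), its middle within 6 mm of the tray's centre line across and 14 mm of its centre along, its length within 0.08 rad of the tray's (z of each of head_top, tail_top in the frame of case below 0.0335 m and y of wrench in the frame of case between -0.006 and 0.006 m and x of wrench in the frame of case between -0.014 and 0.014 m and angle between the x axis of wrench and the x axis of case, either way round below 0.08 rad and linear speed of wrench below 0.02 m/s and angular speed of wrench below 0.1 rad/s); the robot touches nothing.
It fails at once if reference tile pushed more than 30 mm (distance of ref_tile from where it was at the start of the episode above 0.03 m).
It fails at once if lens pushed more than 30 mm (distance of lens from where it was at the start of the episode above 0.03 m).
It fails at once if power brick pushed more than 30 mm (distance of psu from where it was at the start of the episode above 0.03 m).
It also fails if it takes over 67 s, if anything falls off the work surface, if the arm or the gripper's body presses on something with over 40 N, if the wrist force passes 120 N, or if a joint passes its speed limit or range.

## Robot

A 7-joint arm with a two-finger parallel gripper is mounted at the origin on the work surface. World frame = base frame: x ahead of the robot, y to its left, z up, the work surface at z = 0. Lengths are in m, angles in rad, forces in N, time in s.
With the tool pointing down it reaches from about 0.4 to 0.85 m from the base axis. Payload 4.5 kg.
Tool frame: the origin (TCP) lies midway between the tips of the shut fingers; the grasp point (between the pads) lies 19 mm behind it; z points along the fingers, y is the line along which they close (so a half turn about z gives the same grasp; the last joint's range is limited). The gripper opens to 85 mm and grips with 20 to 120 N. Pads are 22 mm wide; open, the fingers measure 114 mm over their backs; the gripper's body (76 mm by 85 mm) begins 54 mm behind the grasp point. The pads swing forward as they close: fully open they stand 13 mm farther back than shut.
Start: joints at [-1.25, 0.689, -0.195, 1.565, 0.157, 0.902, -0.215], TCP at [0.177, 0.6, 0.231] pointing down, gripper open.
Joint ranges: [-3.01, 3.01], [-0.46, 2.08], [-1.47, 1.51], [0.13, 2.56], [-1, 4.14], [0.04, 2.09], [-2.66, 2.66]. Speed limits (rad/s): [2.57, 2.57, 3.14, 3.14, 3.14, 3.14, 3.14].

## Interface

Orientations are given as a rotation vector (axis times angle).
In Python, from rig import ctrl gives the robot as it stands. Calls block until the motion is done:
- ctrl.move_to(position, orientation): joint-space move of the TCP to a pose.
- ctrl.servo_line(position, v=0.15, rot=None, stop_force=None): straight line of the TCP; rot=None keeps the orientation; v is the mean speed in m/s. With stop_force (N) it stops when the force on the tool has changed by that much, and returns True; else False.
- ctrl.goto_joints(angles): joint-space move.
- ctrl.command_gripper(opening, strength=None): finger opening in m; strength is the grip in N (None keeps the last); returns when the fingers have stopped.
- ctrl.dwell(seconds).
- ctrl.inverse_kinematics(position, orientation): joint angles nearest the present ones, or None.
- ctrl.get_state(): the state.
- ctrl.grab_frame(name): name is "side" or "top" or "wrist"; returns a dict with "pixels" (400x640x3 uint8, red, green, blue), "K" (3x3 intrinsics, pixels), "xyz" and "orientation" of the camera in the world. Camera axes: x right, y down, z forward; pixel columns grow to the right and rows downward; lengths in m; the calibration is good to about 2 mm. The wrist camera is an equidistant fisheye: a pixel r from the principal point sees the ray r / f radians off the axis. A picture is of the moment at which its call begins. There is no depth.
A pose or a line that the arm cannot do raises ctrl.IKError and nothing moves.
- ctrl.close_job(): hands the job in; it is judged then, once.
Trained networks look in the newest picture that a camera, given by its name, has taken for a name from the list of things; names that differ only in an ending like _2 or _b are one class to them, and where a whole thing is asked for, a point or a joint stands for the part that bears it (a point fixed in the world has none). Each returns a list of dicts, best first, with "conf" (0 to 1); they miss things now and then, are a little off and sometimes report something else, mostly with a low value. They report only what shows in the picture. A call takes as long as a camera call.
- ctrl.find_in(thing, camera): "uv" ([column, row] in pixels, amid what is visible of it).
- ctrl.landmark_of(thing, camera): "uv" ([column, row] in pixels: a listed point, or the origin of a listed thing).
The state is a dict: "clock": time; "joint_pos": joint angles; "joint_velocities": joint speeds; "joint_torque": joint torques, N m; "tool_pos": TCP position; "tcp_rot": TCP orientation; "ft_force": force on the tool from outside, world axes, zero at the start; "wrist_torque": the same for the moment, N m; "opening": finger opening in m; "grasp_force": force on a finger pad.
Only numpy, scipy, OpenCV 4.12 (cv2) and the standard library are available. Lean on these libraries where they do the work, as an engineer would, in place of code of your own. Each camera call takes 0.05 s, during which the arm holds its last target. There are 200 camera calls.

## Working session

There is one attempt and no reset: what is moved stays moved. The work goes in short steps, each a Python script; the robot and the scene stay as the last script left them, time stands still between calls to the robot, and variables do not carry over. Pictures are saved under pics/ and viewed, at most 10 in all, crops included, and the job is handed in when it is done.

```bash
mkdir -p pics
cat > h.py <<'E'
import numpy as np, cv2
from scipy.spatial.transform import Rotation as R
from rig import ctrl
def grab(n,save=None):
    f=ctrl.grab_frame(n)
    if save: cv2.imwrite('pics/'+save,f['pixels'][:,:,::-1])
    return f
def ray(f,uv,fish):
    K=np.array(f['K']); x=(uv[0]-K[0,2])/K[0,0]; y=(uv[1]-K[1,2])/K[1,1]
    if fish:
        r=np.hypot(x,y); d=np.array([x/r*np.sin(r),y/r*np.sin(r),np.cos(r)]) if r>1e-9 else np.array([0,0,1.])
    else: d=np.array([x,y,1.])
    o=np.array(f['orientation']); M=R.from_rotvec(o) if o.shape==(3,) else (R.from_matrix(o) if o.shape==(3,3) else R.from_quat(o))
    return np.array(f['xyz']),M.apply(d)
def onplane(f,uv,z,fish=False):
    p,d=ray(f,uv,fish); return p+d*(z-p[2])/d[2]
def topix(f,P,fish=False):
    P=np.atleast_2d(P); q=R.from_rotvec(f['orientation']).inv().apply(P-np.array(f['xyz'])); K=np.array(f['K'])
    if fish:
        r=np.hypot(q[:,0],q[:,1]); t=np.arctan2(r,q[:,2]); s=t/np.maximum(r,1e-12); a=q[:,:2]*s[:,None]
    else: a=q[:,:2]/q[:,2:]
    return a*[K[0,0],K[1,1]]+[K[0,2],K[1,2]]
E
python3 - <<'E'
from h import *
print(ctrl.get_state())
for c in ('top','side'):
    f=grab(c,c+'0.png'); print(c,f['K'],f['xyz'],f['orientation'])
    for t,z in (('wrench',0),('head_top',.022),('tail_top',.022),('case',0),('mid',.029),('ref_tile',0),('lens',0),('psu',0)):
        for d in ctrl.landmark_of(t,c)[:2]: print(t,d['conf'],d['uv'],onplane(f,d['uv'],z).round(4))
E
```

```text
{'clock': 0.0, 'joint_pos': array([-1.25017116,  0.68999777, -0.19450816,  1.56634971,  0.15729583,
        0.90246816, -0.21509687]), 'joint_velocities': array([-1.66883219e-04, -1.19020330e-03, -1.11400903e-03,  3.98831067e-04,
        1.06214894e-03, -1.76739321e-03,  7.33505266e-05]), 'joint_torque': array([-3.33990704e-05, -5.39604521e+01, -1.26697697e+00, -1.58541101e+01,
        8.97626218e-03,  9.36488126e-03,  9.19221435e-06]), 'tool_pos': array([0.17668489, 0.59883539, 0.23047377]), 'tcp_rot': array([-4.48855536e-01, -3.10922503e+00,  2.87025830e-03]), 'ft_force': array([ 0.13941174, -0.33285446, -0.0536508 ]), 'wrist_torque': array([-0.04519528,  0.01642354,  0.03866944]), 'grasp_force': 0.0, 'opening': 0.08538753168332341}
top [[439.76630702   0.         318.87958872]
 [  0.         439.76630702 203.6799751 ]
 [  0.           0.           1.        ]] [ 0.43709447 -0.04441529  1.04029326] [-2.16711793  2.11502285 -0.17688437]
wrench 0.87 [191.6, 254.1] [0.4767 0.2473 0.    ]
head_top 0.92 [218.7, 243.3] [0.5021 0.1805 0.022 ]
tail_top 0.78 [164.0, 263.1] [0.4539 0.3028 0.022 ]
ref_tile 0.78 [205.1, 153.3] [0.7213 0.2315 0.    ]
lens 0.84 [278.8, 136.3] [0.769  0.0538 0.    ]
psu 0.61 [480.6, 231.5] [ 0.5466 -0.4346  0.    ]
side [[468.87265618   0.         314.58244759]
 [  0.         468.87265618 197.75125169]
 [  0.           0.           1.        ]] [ 0.34406953 -1.07168798  0.63444991] [-2.07998434  0.23617091 -0.14806157]
wrench 0.71 [252.7, 162.6] [0.4643 0.2657 0.    ]
head_top 0.93 [267.1, 166.6] [0.4987 0.1827 0.022 ]
tail_top 0.72 [247.2, 152.6] [0.4518 0.2961 0.022 ]
case 0.63 [303.6, 215.5] [ 0.5545 -0.075   0.    ]
mid 0.79 [299.9, 207.6] [ 0.5437 -0.0819  0.029 ]
ref_tile 0.6 [336.1, 160.7] [0.7235 0.2237 0.    ]
lens 0.79 [366.2, 184.9] [0.7646 0.0485 0.    ]
psu 0.76 [340.6, 311.1] [ 0.5514 -0.4292  0.    ]
```

View pics/top0.png

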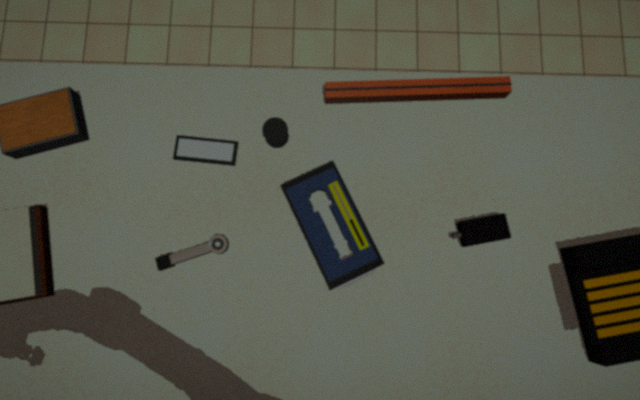

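View pics/side0.png

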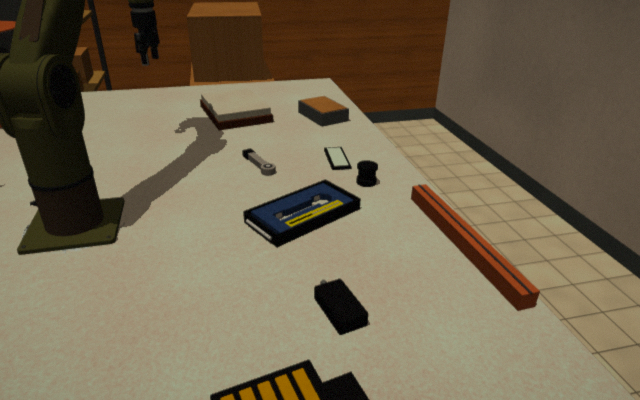

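The top view shows the wrench with its head at (219,243) and tail at (164,263). The tray corners are near (282,186), (333,162), (383,264) and (331,289), with the recess head end at (319,199) and tail end at (344,253). The screwdriver is on the -y side, as described. The side view agrees.

```bash
cat >> h.py <<'E'
def down(a): return R.from_matrix(np.array([[np.cos(a),np.sin(a),0],[np.sin(a),-np.cos(a),0],[0,0,-1]])).as_rotvec()
E
python3 - <<'E'
from h import *
f=grab('top')
c=[onplane(f,p,.033) for p in ((282,186),(333,162),(383,264),(331,289))]
ctr=np.mean(c,0); d=(c[0]+c[1]-c[2]-c[3]); yaw=np.arctan2(d[1],d[0]); print('case',ctr,yaw)
h=np.array([.5004,.1815]);t=np.array([.453,.2995]); w=np.arctan2(*(h-t)[::-1]); m=t+(h-t)*67/129; print('wrench',m,w)
for k in (0,np.pi,-np.pi):
    for nm,p,a in (('w',m,w+k),('c',ctr[:2],yaw+k)):
        q=ctrl.inverse_kinematics([*p,.2],down(a)); print(k,nm,None if q is None else q.round(2))
# look
best=None
a=w+np.pi if ctrl.inverse_kinematics([*m,.2],down(w+np.pi)) is not None else w
ctrl.move_to([*m,.22],down(a))
f=grab('wrist','w1.png'); s=ctrl.get_state(); print(s['clock'],s['tool_pos'],s['joint_pos'].round(2),'cam',f['xyz'],f['orientation'],f['K'])
for t,z in (('wrench',0),('head_top',.022),('tail_top',.022)):
    for d in ctrl.landmark_of(t,'wrist')[:2]: print(t,d['conf'],d['uv'],onplane(f,d['uv'],z,True).round(4))
E
```

```text
case [ 0.55147637 -0.07955126  0.033     ] 0.46804336214888326
wrench [0.4776186  0.23821318] -1.1888296703466754
0 w [-0.05  0.74 -0.87  1.86  0.72  0.89  2.26]
0 c [-0.14  0.67  0.34  1.82 -0.32  0.71 -0.72]
3.141592653589793 w [-0.52  0.61 -0.04  1.88  0.04  0.65 -0.21]
3.141592653589793 c [ 0.37  0.68 -0.53  1.8   0.46  0.79  1.65]
-3.141592653589793 w [-0.52  0.61 -0.04  1.88  0.04  0.65 -0.21]
-3.141592653589793 c [ 0.37  0.68 -0.53  1.8   0.46  0.79  1.65]
2.7167 [0.47706779 0.23999444 0.22001474] [-0.53  0.58 -0.03  1.86  0.03  0.7  -0.2 ] cam [0.44566607 0.31544173 0.3627515 ] [2.77290044 0.54041652 0.08782655] [[309.70691629   0.         320.08937742]
 [  0.         309.70691629 202.90770514]
 [  0.           0.           1.        ]]
wrench 0.74 [326.2, 171.4] [0.4829 0.2432 0.    ]
head_top 0.8 [316.9, 227.6] [0.4964 0.1802 0.022 ]
tail_top 0.58 [327.7, 117.0] [0.459  0.3048 0.022 ]
```

View pics/w1.png

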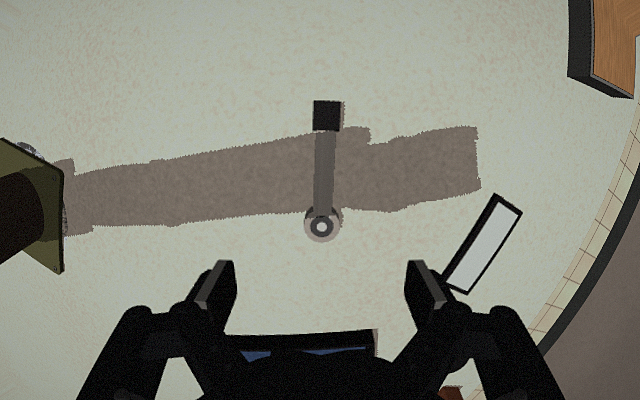

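The wrist view shows the head hub at (322,226) and the tail block centred at about (326,115). I'll use these to refine the wrench pose, look at the case next, and then grasp.

Run:
```python
from h import *
f=grab('wrist')
h=onplane(f,(321.5,226),.022,True)[:2]; t=onplane(f,(326,115),.022,True)[:2]
print(h,t,np.linalg.norm(h-t)); w=np.arctan2(*(h-t)[::-1]); m=(h-[62*np.cos(w)/1e3,62*np.sin(w)/1e3]+t+[67*np.cos(w)/1e3,67*np.sin(w)/1e3])/2
print('wrench',m,w); np.save('w.npy',[*m,w])
# look at case: camera sits ~82mm behind TCP along -x_tool-ish; put camera above case centre
c=np.array([.5515,-.0796]); yaw=.468; a=yaw+np.pi
s=ctrl.get_state(); off=np.array(f['xyz'])[:2]-s['tool_pos'][:2]; tx=R.from_rotvec(s['tcp_rot']).as_matrix()[:2,0]; dd=off@tx; print('dd',dd)
p=c-dd*np.array([np.cos(a),np.sin(a)])
ctrl.move_to([*p,.16],down(a))
f=grab('wrist','c1.png'); s=ctrl.get_state(); print(s['clock'],s['tool_pos'],f['xyz'],f['orientation'])
cs=np.array([np.cos(yaw),np.sin(yaw)]);print(topix(f,[[*(c+x*cs+y*np.array([-cs[1],cs[0]])),.033] for x,y in ((.134,.069),(.134,-.069),(-.134,-.069),(-.134,.069))],True).round(1))
for t,z in (('case',0),('mid',.029)):
    for d in ctrl.landmark_of(t,'wrist')[:2]: print(t,d['conf'],d['uv'],onplane(f,d['uv'],z,True).round(4))
```

```text
[0.50087325 0.18321361] [0.4567008 0.3051893] 0.1297276887039439
wrench [0.47963828 0.24185085] -1.2233463469300525
dd 0.08206193696232449
4.5167 [ 0.62469713 -0.0409728   0.16027094] [ 0.55107857 -0.07819422  0.30276306] [1.54196226 2.50970048 0.40977061]
[[388.2 244.8]
 [248.3 244.6]
 [241.1 -35.6]
 [395.7 -35.8]]
```

View pics/c1.png

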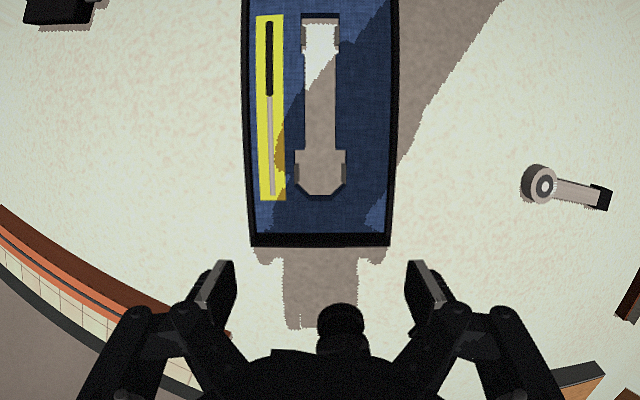

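The tray is well centred but its tail end runs off the top of the image. The recess head end is at about (321,195) and the tail end at about (320,13). I'll shift for a full view.

Run:
```python
from h import *
c=np.array([.5515,-.0796]); yaw=.468; a=yaw+np.pi
p=c-.025*np.array([np.cos(a),np.sin(a)])
ctrl.move_to([*p,.21],down(a)); ctrl.dwell(.2)
f=grab('wrist'); s=ctrl.get_state(); print(s['clock'],s['tool_pos'],f['xyz'],f['orientation'])
import pickle; pickle.dump(f,open('c2.pkl','wb'))
im=f['pixels'][:270,210:430,::-1]; cv2.imwrite('pics/c2.png',cv2.resize(im,None,fx=2.2,fy=2.2,interpolation=cv2.INTER_CUBIC))
```

```text
5.2667 [ 0.57406083 -0.06749155  0.20919115] [ 0.50067239 -0.10438295  0.35188561] [1.54222803 2.5103453  0.40924714]
```

View pics/c2.png

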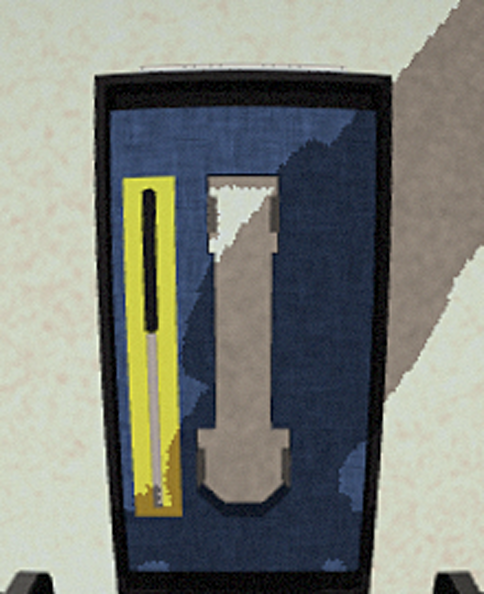

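In the 2.2x crop, the recess tail end is at row 176 (columns 208–278), the head end at row 515, the tail/shank step at row 251 and the shank/head step at row 430. The rim's tail corners are at (95,75) and (391,75).

Run:
```python
from h import *
import pickle; f=pickle.load(open('c2.pkl','rb'))
P=lambda u,v,z:onplane(f,(210+u/2.2,v/2.2),z,True)[:2]
yaw=.468
te=[P(208,176,.029),P(278,176,.029)]; he=[P(225,514,.029),P(263,514,.029)]
d=np.mean(he,0)-np.mean(te,0); print('len',np.linalg.norm(d),'yaw',np.arctan2(d[1],d[0]),'mid',(np.mean(he,0)+np.mean(te,0))/2)
st=[P(215,251,.029),P(272,251,.029)]; sh=[P(215,430,.029),P(272,430,.029)]
d2=np.mean(sh,0)-np.mean(st,0); print('shank yaw',np.arctan2(d2[1],d2[0]), np.linalg.norm(d2), 'w',np.linalg.norm(st[0]-st[1]),np.linalg.norm(te[0]-te[1]))
rt=[P(95,75,.033),P(391,75,.033)]; e=rt[1]-rt[0]; print('rim w',np.linalg.norm(e),'yaw',np.arctan2(e[1],e[0])-np.pi/2)
u=d/np.linalg.norm(d); c=np.mean(rt,0)+.134*u; print('case',c)
for n,q in (('te',np.mean(te,0)),('st',np.mean(st,0)),('sh',np.mean(sh,0)),('he',np.mean(he,0))): print(n,(q-c)@u,(q-c)@[-u[1],u[0]])
```

```text
len 0.16902389873185766 yaw 0.47253337485448527 mid [ 0.55397684 -0.07614268]
shank yaw 0.46962418027957753 0.08783265414505485 w 0.026674757989884924 0.03242520097800883
rim w 0.13719695496711243 yaw 0.4699640276284338
case [ 0.55274407 -0.0765557 ]
te -0.08322628473206324 -0.00019332988418404201
st -0.04757799265321199 -7.442807096221256e-05
sh 0.04025428981008826 -0.0003299499914691374
he 0.08579761399979441 -0.00019332988418404353
```

```bash
cat >> h.py <<'E'
C=np.array([.5536,-.0763]); YAW=.470; A=YAW+np.pi
U=np.array([np.cos(YAW),np.sin(YAW)]); V=np.array([-U[1],U[0]])
G=.010
def casepose(x,y,z): return [*(C+(x+G)*U+y*V),z]   # wrench origin at x,y in the recess frame
E
python3 - <<'E'
from h import *
x,y,w=np.load('w.npy'); g=[x+.01*np.cos(w),y+.01*np.sin(w)]; a=w+np.pi
ctrl.move_to([*g,.09],down(a))
ctrl.servo_line([*g,.011],v=.08)
s=ctrl.get_state(); print(s['tool_pos'])
ctrl.command_gripper(.0,strength=80)
s=ctrl.get_state(); print(s['clock'],s['tool_pos'],s['opening'],s['grasp_force'],s['ft_force'])
ctrl.servo_line([*g,.12],v=.12)
s=ctrl.get_state(); print(s['clock'],s['opening'],s['grasp_force'],s['ft_force'],s['wrist_torque'])
ctrl.move_to(casepose(0,0,.12),down(A))
ctrl.servo_line(casepose(0,0,.052),v=.08); ctrl.dwell(.3)
f=grab('wrist'); s=ctrl.get_state(); print(s['clock'],s['tool_pos'],s['opening'],s['ft_force'],s['wrist_torque'])
im=f['pixels'][:,160:480,::-1]; cv2.imwrite('pics/p1.png',cv2.resize(im,None,fx=1.5,fy=1.5,interpolation=cv2.INTER_CUBIC))
import pickle; pickle.dump(f,open('p1.pkl','wb'))
E
```

```text
[0.48337232 0.23259026 0.01141555]
8.65 [0.48337695 0.23261367 0.01152906] 0.019673011857942638 79.10143733024597 [-0.26758081  0.35750858  5.76293339]
9.7083 0.019513075745192072 78.42538118362427 [ 0.3304983  -0.97396412 -2.53829468] [0.05017643 0.0441328  0.00565648]
12.5167 [ 0.56264746 -0.07181665  0.05225189] 0.0197328782779703 [ 0.83751641  0.54071216 -3.60559449] [-0.01568923  0.00364554 -0.05258672]
```

View pics/p1.png

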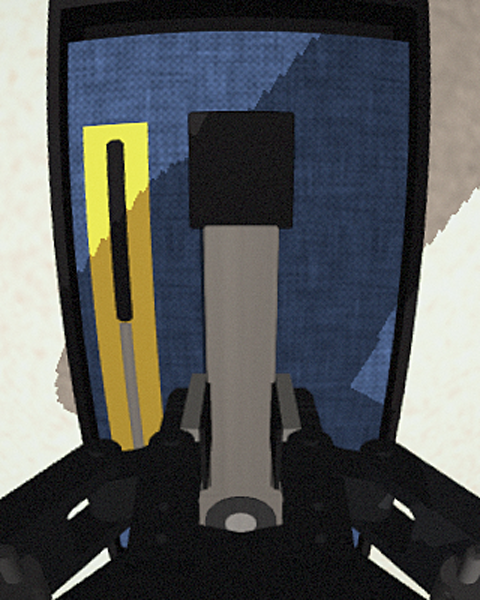

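The wrench is held with its tail block at crop rows 112–228, columns 190–293, and its head hub at (240,522). Next I'll compute where it sits relative to the recess.

Run:
```python
from h import *
import pickle; f=pickle.load(open('p1.pkl','rb'))
def rec(u,v,z):
    q=onplane(f,(160+u/1.5,v/1.5),z,True)[:2]-C; return np.round([q@U*1e3,q@V*1e3],1)
for n,u,v,e in (('tail back',241.5,112,-84),('tail front',241.5,227,-50),('head hub',240,522,62)): print(n,rec(u,v,.063),'expect',e)
for n,u,v in (('rimL',48,0),('rimR',428,0)): print(n,rec(u,v,.033))
for n,u,v in (('innerL',68,41),('innerR',410,41)): print(n,rec(u,v,.029),'expect liner -118+-s or tray wall')
s=ctrl.get_state(); print((s['tool_pos'][:2]-C)@U,(s['tool_pos'][:2]-C)@V, R.from_rotvec(s['tcp_rot']).as_matrix()[:2,0],-U)
```

```text
tail back [-84.2   0.6] expect -84
tail front [-51.4   0.7] expect -50
head hub [61.3  0.2] expect 62
rimL [-134.7  -69.6]
rimR [-134.4   68.4]
innerL [-118.   -62.6] expect liner -118+-s or tray wall
innerR [-117.9   62.2] expect liner -118+-s or tray wall
0.010096871124161555 -0.00010025986378430074 [-0.89158311 -0.45285697] [-0.89156829 -0.45288629]
```

Run:
```python
from h import *
for dx,dy in [(0,-.0005),(.002,-.0005),(-.002,-.0005),(.0035,0),(-.0035,0),(0,-.002),(0,.0015),(.005,0),(-.005,0),(.007,0),(-.007,0)]:
    ctrl.servo_line(casepose(dx,dy,.045),v=.05)
    hit=ctrl.servo_line(casepose(dx,dy,.033),v=.02,stop_force=7)
    s=ctrl.get_state(); print(dx,dy,hit,s['clock'],s['tool_pos'][2],s['ft_force'].round(1),s['wrist_torque'].round(2))
    if s['tool_pos'][2]<.0372: break
f=grab('wrist'); im=f['pixels'][:,160:480,::-1]; cv2.imwrite('pics/p2.png',cv2.resize(im,None,fx=1.5,fy=1.5,interpolation=cv2.INTER_CUBIC))
```

```text
0 -0.0005 False 13.5583 0.03299649968796098 [ 0.9 -0.3 -3.3] [-0.08  0.02 -0.04]
```

Run:
```python
from h import *
def st(n):
    s=ctrl.get_state(); print(n,round(s['clock'],1),s['tool_pos'][2].round(4),s['ft_force'].round(1),s['wrist_torque'].round(2))
hit=ctrl.servo_line(casepose(0,-.0005,.0305),v=.02,stop_force=8); st(hit)
ctrl.command_gripper(.045); st('open')
ctrl.servo_line(casepose(0,-.0005,.09),v=.1)
ctrl.command_gripper(0); st('shut')
for k in range(2):
  for x in (.062,-.067):
    ctrl.servo_line(casepose(x-G,0,.075),v=.15)
    ctrl.servo_line(casepose(x-G,0,.052),v=.08,stop_force=6)
    hit=ctrl.servo_line(casepose(x-G,0,.027),v=.02,stop_force=30); st((x,hit))
    ctrl.servo_line(casepose(x-G,0,.075),v=.15)
f=grab('wrist'); im=f['pixels'][:,160:480,::-1]; cv2.imwrite('pics/p3.png',cv2.resize(im,None,fx=1.5,fy=1.5,interpolation=cv2.INTER_CUBIC))
```

```text
False 13.9 0.0306 [ 0.5 -0.9 -3.5] [-0.32 -0.3   0.06]
open 14.2 0.0307 [ 0.2 -0.  -0.5] [-0.04  0.01 -0.03]
shut 15.5 0.0899 [ 0.4 -0.   0.3] [-0.01  0.03  0.03]
(0.062, True) 17.5 0.0325 [-0.2 -0.1  6.3] [-0.12  0.27 -0.01]
(-0.067, True) 20.4 0.0311 [-0.6 -0.4  6.6] [-0.    0.19  0.03]
(0.062, True) 23.3 0.0312 [-1.3  1.   5.5] [-0.08  0.14  0.01]
(-0.067, True) 26.2 0.0311 [-0.4  0.1  6.5] [0.01 0.15 0.01]
```

View pics/p3.png

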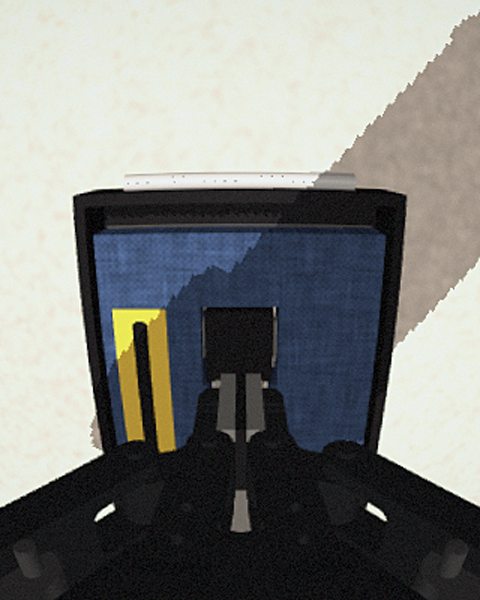

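The second round of presses stopped at 31.2 mm on the head and 31.1 mm on the tail, so both are at home height. The picture shows the tail block flush in its recess at about (240,340). I'll retreat and hand in.

Run:
```python
from h import *
ctrl.servo_line(casepose(-.05,0,.2),v=.15); ctrl.dwell(.3)
print(ctrl.get_state()['clock'],ctrl.close_job())
```

```text
the job is handed in; nothing more can be done
28.0333 None
```

I laid the ratchet wrench in its recess, head the right way round, and pressed both ends down to about 31 mm (home height); I handed the job in at 28 s without pushing the tile, lens or power brick, and no verdict came back.

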